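# Push the bamboo board out over the edge of the drawers

### The arm

A 6-joint arm with a two-finger parallel gripper is mounted at the origin on the work surface. World frame = base frame: x ahead of the robot, y to its left, z up, the work surface at z = 0. Lengths are in mm, angles in rad, forces in N, time in s.
With the tool pointing down it reaches from about 300 to 850 mm from the base axis. Payload 4.2 kg.
Tool frame: the origin (TCP) lies midway between the tips of the shut fingers; the grasp point (between the pads) lies behind it (ctrl.pinch_z is the z of the grasp point in the tool frame, in mm); z points along the fingers, y is the direction in which the jaws open and shut (so a half turn about z gives the same grasp; the last joint's range is limited). The gripper opens to 91 mm and grips with 3 to 60 N. Pads are 32 mm wide; open, the fingers measure 118 mm over their backs; the gripper's body (76 mm by 178 mm) begins 60 mm behind the grasp point.
Start: joints at [1.272, 0.32, 1.565, -0, 1.257, -0.02], TCP at [158.243, 552.813, 213.976] pointing down, gripper open.
Joint ranges: [-3.11, 3.11], [-0.84, 2.01], [0.21, 2.61], [-1.34, 4.49], [0.05, 2.63], [-2.56, 2.56]. Speed limits (rad/s): [2.57, 2.57, 3.14, 3.14, 3.14, 3.14].

### API

Orientations are given as a rotation vector (axis times angle).
In Python, from workcell import ctrl gives the robot as it stands.
- The arm moves only by the tool servo_tool, never from a script. Its argument "steps" is a list of rows, each a list of 5 numbers: the shift along the tool's x, y, z in cm, then the turn about the tool's z in degrees, then the opening, from 0 (shut) to 1 (fully open). A call has 1 to 20 rows; each row is the pose to reach, as a shift and turn from the pose commanded when the call began, along the tool's axes at that moment; what a row does not reach only later rows make up. A row lasts 1/8 s, in which the tool goes at most 62.5 mm and 10.7 degrees, less where a joint would pass 70% of its speed; a pose out of reach is approached as far as the arm can. A call with a gripper value outside its range is refused whole. The fingers move at their own pace and stop on an object; "grip_force" is the grip in N (left out, the last holds). Time passes only in rows, so rows that repeat a pose let the fingers close. It gives the time, the measured TCP pose, the force and the opening at its end, in the units of the state.
- ctrl.state(): the state, without advancing time (a new reading comes with each control period).
- ctrl.read_camera(name): name is "scene" or "top" or "wrist"; returns the picture (384x512x3 uint8, red, green, blue); there is no depth.
- ctrl.camera_params(name): a dict with "camera_matrix" (3x3 intrinsics, pixels), "R" (3x3) and "t" (3): a world point X has camera coordinates R X + t. Camera axes: x right, y down, z forward; pixel columns grow to the right and rows downward; lengths in mm; the calibration is good to about 2 mm. The wrist camera is an equidistant fisheye: a pixel r from the principal point sees the ray r / f radians off the axis. A picture is of the moment at which its call begins: read the wrist's pose just before it. camera_params takes no time and is no camera call; for the wrist camera it gives the pose at the moment of the call.
- ctrl.sign_off(): hands the job in, once; it reports no verdict.
Trained networks look in the newest picture that a camera, given by its name, has taken for a name from the list of things; names that differ only in an ending like _2 or _b are one class to them, and where a whole thing is asked for, a point or a joint stands for the part that bears it (a point fixed in the world has none). Each returns a list of dicts, best first, with "score" (0 to 1); they miss things now and then, are a little off and sometimes report something else, mostly with a low value. They report only what shows in the picture. A call takes as long as a camera call.
- ctrl.find_in(target, camera): "at" ([column, row] in pixels, amid what is visible of it).
The state is a dict: "t": time; "qpos": joint angles; "qd": joint speeds; "joint_efforts": joint torques, N m; "ee_pos": TCP position; "tcp_rot": TCP orientation; "wrist_force": force on the tool from outside, world axes, zero at the start; "moment": the same for the moment, N m; "width": finger opening in mm.
Only numpy, scipy, OpenCV 4.12 (cv2) and the standard library are available. Lean on these libraries where they do the work, as an engineer would, in place of code of your own. Each camera call takes 0.05 s, during which the arm holds its last target.

### The job

The thin bamboo board lies flat on top of the plastic drawers, where nobody can get a finger under it. Push it with the fingertips out over the front edge (above the drawer fronts, the edge farthest from the robot) until about four centimetres of it stick out, square with that edge, and leave it lying there for the next person to take hold of. Only push it, never lift it, tip it or let it fall, and leave the tray and the things in it where they are.

Things in the scene. Friction and masses are not known exactly. Their poses are not given: they have to be found in the camera images.
- edge (a point): midpoint of the front edge of the drawers' flat, rimless grey plastic top, at its height. The stack is fixed but stands a little differently each time. x of this frame is level and points straight out over the edge, away from the drawers and the robot; y runs along the edge; z is up. The top is 360 mm deep (back along -x) and 600 mm long (300 mm to either side along y)
- board: thin bamboo board, 130 mm along its x, 200 mm along its y, 8 mm thick, 0.12 to 0.24 kg, a 16 mm hanging hole through one corner (x 42, y -77 mm); loose, flat on the left or right half of the drawers' top, a 200 mm side roughly facing the front edge (skewed up to 0.3 rad). Origin at the centre of its underside, z up
- tray: loose open walnut tray, 300 mm along its x, 210 mm along its y, 22 mm high, walls and floor 6 mm thick, on the other half of the drawers' top, at least 30 mm from the board. Origin at the centre of its underside. To be left alone
- cup: empty white ceramic cup standing in the tray, 76 mm across, 75 mm high; origin at the centre of its underside. To be left alone
- lamp: small white lamp with a toggle switch on its foot, standing in the tray: round foot 70 mm across, shade 80 mm across, 137 mm high; origin at the centre of its underside. To be left alone
- bamboo_box: lidded bamboo box standing in the tray, 114 mm by 84 mm, 73 mm high with its knob; origin at the centre of its underside. To be left alone
- spoon: steel spoon, 150 mm long, lying in the tray along the tray's x; origin at the middle of its underside. To be left alone

How it is judged:
By the outcome, as a careful person would: the job done as asked, in the order asked, and still so for the second after the job is handed in, with the robot touching nothing.
It also fails if it takes over 45 s, if anything falls off the work surface, if the arm or the gripper's body presses on something with over 40 N, if the wrist force passes 120 N, or if a joint passes its speed limit or range.

## Working session

There is one attempt and no reset: what is moved stays moved. The work goes in short steps, Python scripts to look and compute and a tool call to move; the robot and the scene stay as the last step left them, time stands still between calls to the robot, and variables do not carry over. Pictures are saved under pics/ and viewed, and the job is handed in when it is done.

Besides the shell and the picture viewer there is one more tool, called after "Request:" in YAML: its name, and indented under it one key for each argument. servo_tool: Moves the arm, as the interface text tells. Its arguments: {"type":"object","properties":{"steps":{"type":"array"},"grip_force":{"type":"number"}},"required":["steps"]}

```bash
ls; mkdir -p pics
python3 - <<'E'
from workcell import ctrl
import cv2
for n in ["scene","top","wrist"]:
    p=ctrl.camera_params(n); im=ctrl.read_camera(n); cv2.imwrite(f"pics/{n}0.png",im[:,:,::-1])
    print(n,p)
    for t in ["board","tray","edge"]:
        try: print(t,ctrl.find_in(t,n)[:2])
        except Exception as e: print(t,e)
print(ctrl.state(),ctrl.pinch_z)
E
```

```text
pics
scene {'camera_matrix': array([[348.84007581,   0.        , 253.90736874],
       [  0.        , 348.84007581, 188.65416251],
       [  0.        ,   0.        ,   1.        ]]), 'R': array([[-0.06911818,  0.99756085, -0.00974802],
       [ 0.76550063,  0.04676846, -0.6417332 ],
       [-0.63971201, -0.05181755, -0.76686601]]), 't': array([  31.36628864, -427.08246595, 1114.45440853])}
board [{'at': [209.8, 174.7], 'score': 0.61}]
tray [{'at': [346.4, 201.1], 'score': 0.86}]
edge [{'at': [249.4, 262.1], 'score': 0.71}]
top {'camera_matrix': array([[431.72026003,   0.        , 250.06813779],
       [  0.        , 431.72026003, 185.05975558],
       [  0.        ,   0.        ,   1.        ]]), 'R': array([[-0.03196317, -0.99948206,  0.00373778],
       [-0.97442888,  0.03032936, -0.22263983],
       [ 0.22241115, -0.01075847, -0.9748936 ]]), 't': array([ 32.34308146, 627.0985604 , 792.72778255])}
board []
tray [{'at': [162.5, 218.5], 'score': 0.94}]
edge [{'at': [277.8, 255.8], 'score': 0.66}]
wrist {'camera_matrix': array([[297.31863964,   0.        , 253.79367136],
       [  0.
[... 340 characters left out ...]
309.8], 'score': 0.69}]
{'t': 0.6, 'qpos': array([ 1.27200465e+00,  3.19600058e-01,  1.56453254e+00, -1.60995006e-05,
        1.25740141e+00, -2.00239062e-02]), 'qd': array([-1.50783862e-03,  1.19999277e-03, -1.65805275e-04,  2.87692280e-05,
       -4.28275338e-04, -1.91371696e-03]), 'joint_efforts': array([-1.19669185e-03, -4.12121952e+01, -2.32133710e+01,  7.26594147e-02,
        3.77473736e-02, -1.54161143e-05]), 'ee_pos': array([158.24068016, 552.79668807, 213.96325313]), 'tcp_rot': array([4.36459786e-01, 3.11110169e+00, 8.71397868e-05]), 'wrist_force': array([ 0.06483167,  0.36523715, -0.15607834]), 'moment': array([0.02167903, 0.00615448, 0.0056742 ]), 'width': 91.26257854875597} -18.8
```

View pics/scene0.png

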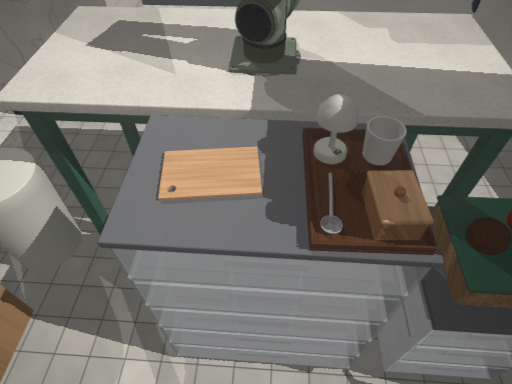

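View pics/top0.png

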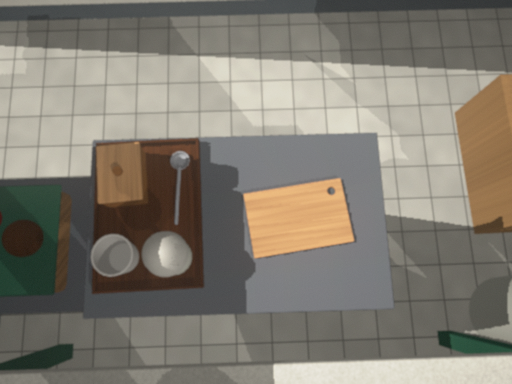

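View pics/wrist0.png

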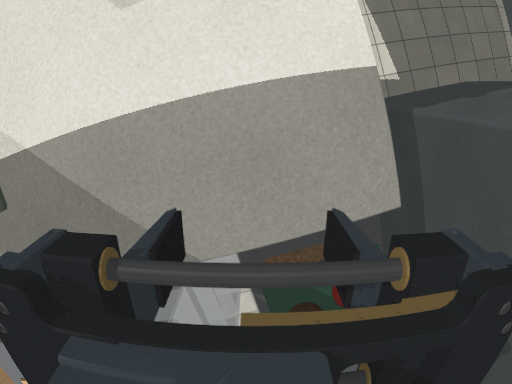

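The scene view has the board at about (211,174) with its hole at (172,188), and the tray to its right. The top view has the board at about (298,218) and the drawer top's corners near (377,133) and (391,306). I'll measure the corners next.

Run:
```python
import cv2,numpy as np
for n,(x0,y0,x1,y1) in {"top":(225,120,400,320),"scene":(105,105,275,260)}.items():
    im=cv2.imread(f"pics/{n}0.png")
    hsv=cv2.cvtColor(im,cv2.COLOR_BGR2HSV)
    m=cv2.inRange(hsv,(8,70,60),(25,255,255))
    mm=np.zeros_like(m); mm[y0:y1,x0:x1]=m[y0:y1,x0:x1]
    mm=cv2.morphologyEx(mm,cv2.MORPH_OPEN,np.ones((3,3)))
    c=max(cv2.findContours(mm,cv2.RETR_EXTERNAL,cv2.CHAIN_APPROX_NONE)[0],key=cv2.contourArea)
    print(n,cv2.contourArea(c),cv2.approxPolyDP(cv2.convexHull(c),5,True)[:,0].tolist(),cv2.minAreaRect(c))
    cr=im[y0:y1,x0:x1]; s=600/(y1-y0)
    s=min(s,800/(x1-x0)); s=int(s)
    cv2.imwrite(f"pics/{n}0z.png",cv2.resize(cr,None,fx=s,fy=s,interpolation=cv2.INTER_CUBIC)); print(s)
```

```text
top 6508.5 [[341, 180], [353, 241], [254, 257], [244, 193]] ((298.38873291015625, 217.34823608398438), (66.30879974365234, 102.68487548828125), 80.31121826171875)
3
scene 4683.0 [[257, 148], [261, 194], [159, 200], [166, 151]] ((208.49693298339844, 172.94461059570312), (48.86909103393555, 103.61801147460938), 86.8201675415039)
3
```

View pics/top0z.png

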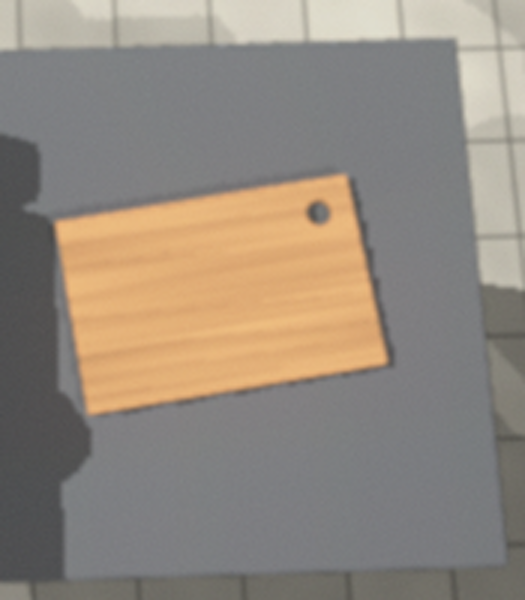

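View pics/scene0z.png

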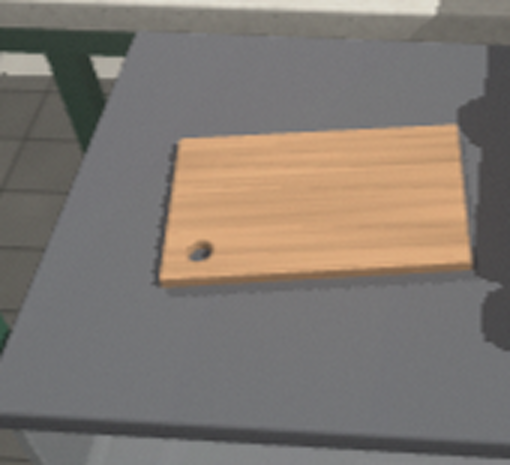

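Run:
```python
import cv2,numpy as np
a=cv2.imread("pics/top0.png"); b=cv2.imread("pics/scene0.png")
def cr(im,x,y,w,h,s=6): return cv2.resize(im[y:y+h,x:x+w],None,fx=s,fy=s,interpolation=cv2.INTER_CUBIC)
cv2.imwrite("pics/c1.png",np.vstack([np.hstack([cr(a,75,125,60,45),cr(b,95,220,60,45)]),np.hstack([cr(a,70,290,60,45),cr(b,400,225,60,45)])]))
```

```text
(no output)
```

View pics/c1.png

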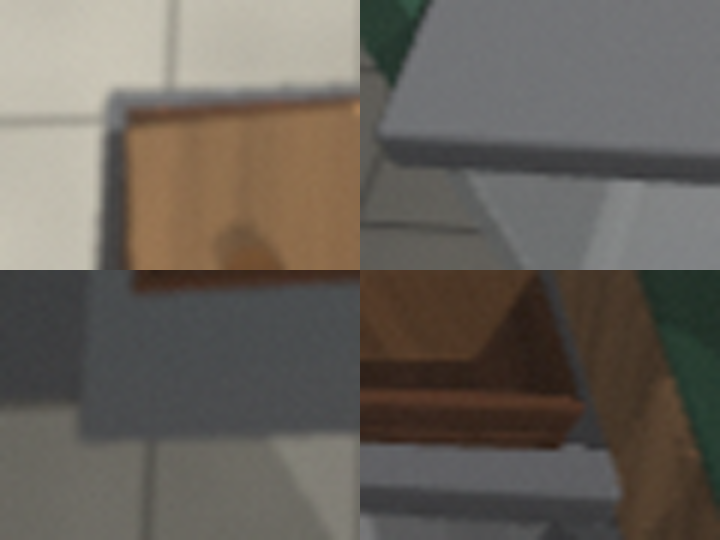

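```bash
cat > h.py <<'E'
import numpy as np
from scipy.optimize import least_squares
from workcell import ctrl
P={n:ctrl.camera_params(n) for n in ("top","scene")}
def proj(n,X):
    p=P[n]; c=np.atleast_2d(X)@p["R"].T+p["t"]; u=c@p["camera_matrix"].T
    return u[:,:2]/u[:,2:]
def fr(x,y,z,a,pts):
    pts=np.atleast_2d(np.array(pts,float)); c,s=np.cos(a),np.sin(a)
    return np.c_[x+c*pts[:,0]-s*pts[:,1],y+s*pts[:,0]+c*pts[:,1],z+pts[:,2]]
# edge-frame corners
E=dict(FL=(0,300,0),FR=(0,-300,0),BL=(-360,300,0),BR=(-360,-300,0))
B=dict(FL=(65,100,8),FR=(65,-100,8),BL=(-65,100,8),BR=(-65,-100,8),H=(42,-77,8))
def fit(defs,obs,x0,z=None):
    def f(v):
        zz=v[3] if z is None else z
        return np.concatenate([(proj(n,fr(v[0],v[1],zz,v[2],[defs[k]]))[0]-uv) for n,k,uv in obs])
    r=least_squares(f,x0); return r.x,r.fun.reshape(-1,2)
E
python3 - <<'E'
from h import *
eo=[("top","FR",(377.3,133)),("top","BR",(393,307.7)),("top","FL",(93.3,140.5)),("top","BL",(83.3,318)),("scene","FR",(98.3,242.2)),("scene","BR",(149.7,115.7))]
e,r=fit(E,eo,[700,0,0,-50]);print(e.round(3),r.round(1).tolist())
print(proj("scene",fr(e[0],e[1],e[3],e[2],[E["FL"]])))
bo=[("top","FR",(341,178)),("top","BR",(354.3,241.7)),("top","BL",(255,258)),("top","FL",(243.3,193.3)),("top","H",(331.3,190.5)),
("scene","BR",(164.3,151.3)),("scene","BL",(257.7,146.7)),("scene","FL",(261.7,193.3)),("scene","FR",(159,198.3))]
b,r=fit(B,bo,[600,-100,0,0]);print(b.round(3),r.round(1).tolist())
b,r=fit(B,bo,[600,-100,0],e[3]);print(b.round(3),r.round(1).tolist())
E
```

```text
[ 7.3988e+02  4.0383e+01 -4.0000e-03  4.4536e+01] [[-0.8, 0.0], [0.8, 1.4], [-0.4, -0.3], [-0.3, 0.3], [-1.1, 1.3], [0.6, 0.1]]
[[443.12732766 264.25899372]]
[ 5.62299e+02 -8.14070e+01  1.31000e-01  4.79120e+01] [[-0.9, 0.2], [-0.5, -0.5], [-0.9, -0.2], [0.2, 0.4], [0.1, 0.3], [0.3, 0.1], [-0.8, 0.0], [-0.3, -0.5], [-1.3, 0.1]]
[ 5.61761e+02 -8.18800e+01  1.32000e-01] [[-1.0, 0.8], [-0.6, -0.1], [-0.7, 0.2], [0.4, 1.0], [0.0, 0.9], [0.5, 1.0], [-1.0, 1.0], [-0.5, 0.3], [-1.0, 1.0]]
```

Request:
servo_tool:
  steps:
    - [0,0,-4,0,1]
    - [0,0,-7,0,1]
    - [-6,-7,-7,-2,1]
    - [-12,-14,-7,-4,1]
    - [-17,-20,-7,-6,1]
    - [-22,-26,-7,-8,1]
    - [-27,-32,-7,-10,1]
    - [-32,-38,-7,-12,1]
    - [-37,-44,-7,-14,1]
    - [-42,-49,-7,-15.8,1]
    - [-45.75,-53.5,-7,-15.8,1]
    - [-45.75,-53.5,-7,-15.8,1]
    - [-45.75,-53.5,-7,-15.8,1]
    - [-45.75,-53.5,-7,-15.8,1]
    - [-45.75,-53.5,-7,-15.8,1]

```text
t: 2.48
ee_pos: [450.8, -87.7, 283.6]
tcp_rot: [-0.008, -3.141, -0.001]
wrist_force: [-1.4, 0.6, -0.1]
width: 90.7
```

Run:
```python
from h import *
import cv2
s=ctrl.state();print(s["t"],s["ee_pos"],s["tcp_rot"],s["wrist_force"],s["width"])
from scipy.spatial.transform import Rotation as R
print(R.from_rotvec(s["tcp_rot"]).as_matrix().round(3))
for n in ("scene","top"): cv2.imwrite(f"pics/{n}1.png",ctrl.read_camera(n)[:,:,::-1])
```

```text
2.475 [450.76590913 -87.7049734  283.64811683] [-7.63742763e-03 -3.14071447e+00 -1.37937106e-03] [-1.38835078  0.62238318 -0.07894127] 90.74899519852981
[[-1.     0.005 -0.001]
 [ 0.005  1.     0.001]
 [ 0.001  0.001 -1.   ]]
```

View pics/scene1.png

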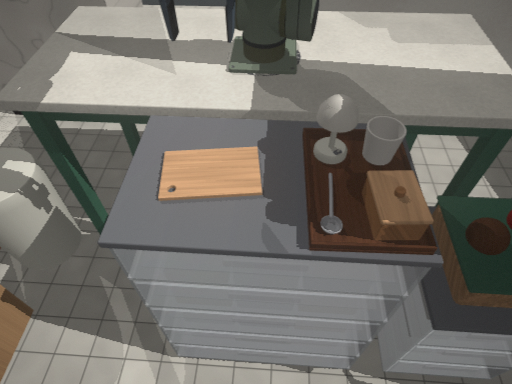

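Run:
```python
from h import *
print(proj("scene",[[450,-88,283],[450,-40,283],[0,0,0],[380,0,0],[740,0,45]]), proj("top",[[450,-88,283],[0,0,0]]))
for n in P: print(-P[n]["R"].T@P[n]["t"])
```

```text
[[202.62494055  36.23236029]
 [229.7260176   36.89288028]
 [263.72546307  54.97127817]
 [255.94964508 134.13123632]
 [242.27867155 252.20997163]] [[324.81253872 270.95423083]
 [267.6822089  526.57819295]]
[435.78523756  21.83537231 912.32146738]
[1042.02975234   46.43250077  580.86997133]
```

View pics/top1.png

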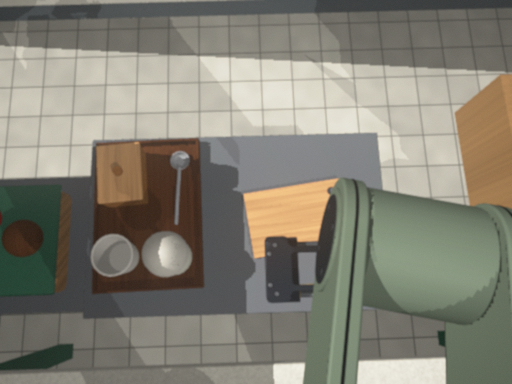

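Fingertips project to about (200,39) as expected. I'll lower behind the board.

Request:
servo_tool:
  steps:
    - [0,0,5,0,1]
    - [0,0,10,0,1]
    - [0,0,15,0,1]
    - [0,0,19,0,1]
    - [0,0,22,0,1]
    - [0,0,22.6,0,1]
    - [0,0,22.9,0,1]
    - [0,0,22.9,0,1]
    - [0,0,22.9,0,1]

```text
t: 3.7
ee_pos: [451.6, -87.5, 55.9]
tcp_rot: [0.005, 3.139, -0.001]
wrist_force: [-0.5, -0.3, 0.2]
width: 91.1
```

Run:
```python
from h import *
import cv2
s=ctrl.state();print(s["t"],s["ee_pos"],s["wrist_force"],s["width"])
im=ctrl.read_camera("scene")[:,:,::-1]
cv2.imwrite("pics/scene2.png",cv2.resize(im[100:260,90:300],None,fx=3.7,fy=3.7,interpolation=cv2.INTER_CUBIC))
```

```text
3.7 [451.56180969 -87.48355449  55.94186424] [-0.53838165 -0.29840515  0.18014805] 91.06955740258124
```

View pics/scene2.png

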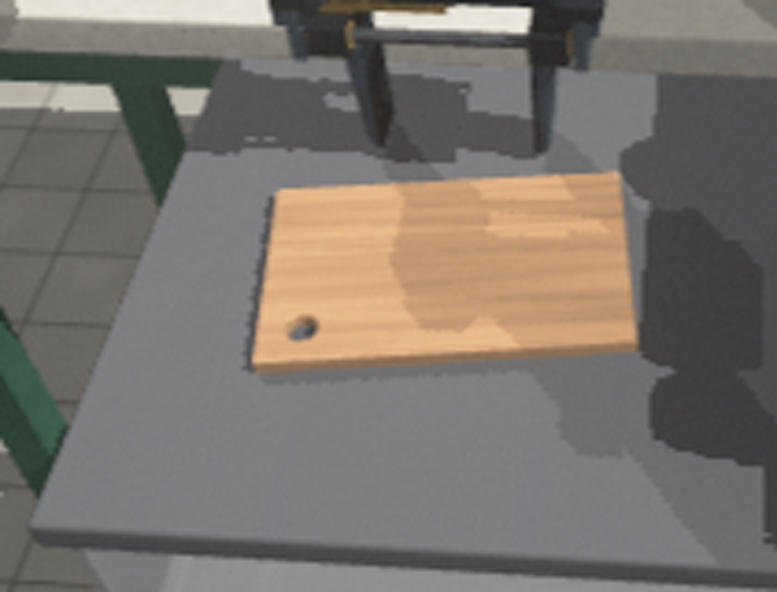

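The fingers stand clear behind the board and close to its middle. Next I probe down for the top surface.

Request:
servo_tool:
  steps:
    - [0,0,0.15,0,1]
    - [0,0,0.3,0,1]
    - [0,0,0.45,0,1]
    - [0,0,0.55,0,1]
    - [0,0,0.55,0,1]

```text
t: 4.38
ee_pos: [450.8, -87.5, 50.3]
tcp_rot: [0.005, 3.142, -0.0]
wrist_force: [-1.4, 0.2, 8.2]
width: 91.1
```

Request:
servo_tool:
  steps:
    - [0,0,-0.1,0,1]
    - [0,0,-0.1,0,1]

```text
t: 4.62
ee_pos: [450.9, -87.4, 50.3]
tcp_rot: [0.005, 3.142, 0.0]
wrist_force: [-0.4, 0.2, -0.2]
width: 91.2
```

Request:
servo_tool:
  steps:
    - [0,0,-0.15,0,1]
    - [0,0,-0.15,0,1]

```text
t: 4.88
ee_pos: [450.9, -87.4, 51.9]
tcp_rot: [0.005, 3.141, 0.0]
wrist_force: [-0.1, -0.3, 0.2]
width: 91.6
```

Run:
```python
from h import *
eo=[("top","FR",(377.3,133)),("top","BR",(393,307.7)),("top","FL",(93.3,140.5)),("top","BL",(83.3,318)),("scene","FR",(98.3,242.2)),("scene","BR",(149.7,115.7)),("scene","FL",(443,263))]
e,r=fit(E,eo,[700,0,0],50);print(e.round(3),r.round(1).tolist())
bo=[("top","FR",(341,178)),("top","BR",(354.3,241.7)),("top","BL",(255,258)),("top","FL",(243.3,193.3)),("top","H",(331.3,190.5)),
("scene","BR",(164.3,151.3)),("scene","BL",(257.7,146.7)),("scene","FL",(261.7,193.3)),("scene","FR",(159,198.3))]
b,r=fit(B,bo,[600,-100,0],50);print(b.round(3),r.round(1).tolist())
```

```text
[ 7.40137e+02  4.05180e+01 -3.00000e-03] [[-0.1, -1.1], [1.9, 1.3], [-1.3, -1.1], [-1.2, 0.5], [-2.3, -0.0], [-0.1, -1.6], [1.5, -0.3]]
[ 5.62631e+02 -8.11140e+01  1.31000e-01] [[-0.8, -0.2], [-0.4, -0.7], [-1.1, -0.4], [0.1, 0.0], [0.1, -0.0], [0.2, -0.5], [-0.7, -0.5], [-0.1, -1.0], [-1.4, -0.4]]
```

Request:
servo_tool:
  steps:
    - [-0.6,0,-0.05,0,1]
    - [-1.2,0,-0.05,0,1]
    - [-1.8,0,-0.05,0,1]
    - [-2.3,0,-0.05,0,1]
    - [-2.8,0,-0.05,0,1]
    - [-3.3,0,-0.05,0,1]
    - [-3.8,0,-0.05,0,1]
    - [-4.3,0,-0.05,0,1]
    - [-4.8,0,-0.05,0,1]
    - [-5.3,0,-0.05,0,1]
    - [-5.8,0,-0.05,0,1]
    - [-6.3,0,-0.05,0,1]
    - [-6.8,0,-0.05,0,1]
    - [-7.3,0,-0.05,0,1]
    - [-7.8,0,-0.05,0,1]
    - [-8.3,0,-0.05,0,1]
    - [-8.8,0,-0.05,0,1]
    - [-9.3,0,-0.05,0,1]
    - [-9.8,0,-0.05,0,1]
    - [-10,0,-0.05,0,1]

```text
t: 7.38
ee_pos: [551.2, -87.7, 52.4]
tcp_rot: [0.005, 3.142, 0.0]
wrist_force: [-1.7, -0.1, 1.6]
width: 91.3
```

Run:
```python
from h import *
import cv2
s=ctrl.state();print(s["t"],s["ee_pos"],s["wrist_force"],s["width"])
im=ctrl.read_camera("scene")[:,:,::-1]
cv2.imwrite("pics/scene3.png",cv2.resize(im[100:260,90:300],None,fx=3.7,fy=3.7,interpolation=cv2.INTER_CUBIC))
```

```text
7.375 [551.16289649 -87.72824557  52.43112715] [-1.71967567 -0.08734005  1.62991207] 91.31297978128471
```

View pics/scene3.png

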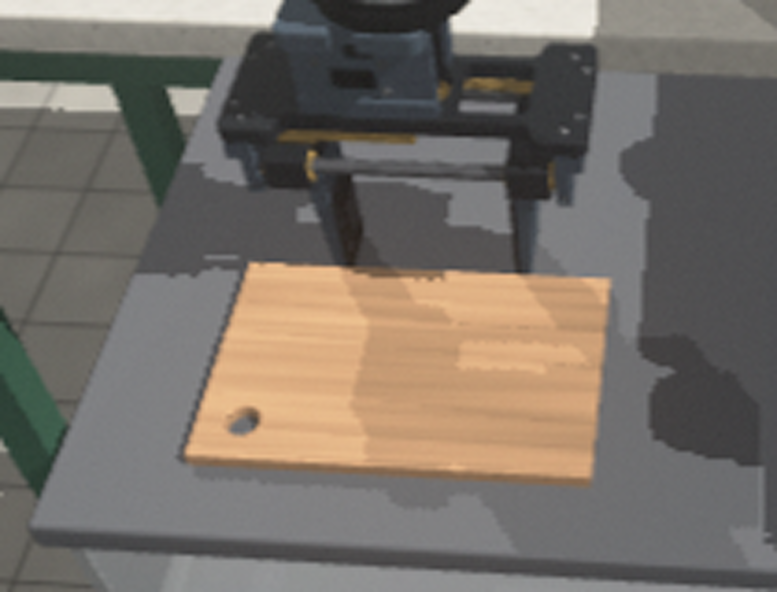

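The board is now square with the fingers. I'll fit its pose.

Run:
```python
from h import *
bo=[("scene","FR",(140,223.8)),("scene","FL",(249.8,227.6)),("scene","BL",(254.9,175.7)),("scene","BR",(156.8,171.1))]
b,r=fit(B,bo,[600,-100,0],50);print(b.round(3),r.round(1).tolist())
```

```text
[ 6.3495e+02 -8.9773e+01  9.0000e-03] [[-0.1, -0.1], [0.3, 1.0], [-0.5, -1.0], [0.2, -0.1]]
```

Request:
servo_tool:
  steps:
    - [-0.4,0,0,0,1]
    - [-0.8,0,0,0,1]
    - [-1.2,0,0,0,1]
    - [-1.6,0,0,0,1]
    - [-2.0,0,0,0,1]
    - [-2.4,0,0,0,1]
    - [-2.8,0,0,0,1]
    - [-3.2,0,0,0,1]
    - [-3.6,0,0,0,1]
    - [-4.0,0,0,0,1]
    - [-4.4,0,0,0,1]
    - [-4.8,0,0,0,1]
    - [-5.2,0,0,0,1]
    - [-5.6,0,0,0,1]
    - [-6.0,0,0,0,1]
    - [-6.4,0,0,0,1]
    - [-6.7,0,0,0,1]
    - [-7.0,0,0,0,1]
    - [-7.3,0,0,0,1]
    - [-7.3,0,0,0,1]

```text
t: 9.93
ee_pos: [624.5, -88.0, 52.4]
tcp_rot: [0.005, 3.14, 0.0]
wrist_force: [0.4, 0.5, -0.2]
width: 91.4
```

Run:
```python
from h import *
import cv2
s=ctrl.state();print(s["t"],s["ee_pos"],s["wrist_force"],s["width"])
im=ctrl.read_camera("scene")[:,:,::-1]
cv2.imwrite("pics/scene4.png",cv2.resize(im[160:300,85:285],None,fx=4,fy=4,interpolation=cv2.INTER_CUBIC))
im=ctrl.read_camera("top")[:,:,::-1]
cv2.imwrite("pics/top4.png",cv2.resize(im[90:240,220:400],None,fx=4,fy=4,interpolation=cv2.INTER_CUBIC))
```

```text
9.925 [624.54044452 -87.96333163  52.4247549 ] [ 0.37397482  0.50112612 -0.17422269] 91.40020954561997
```

View pics/scene4.png

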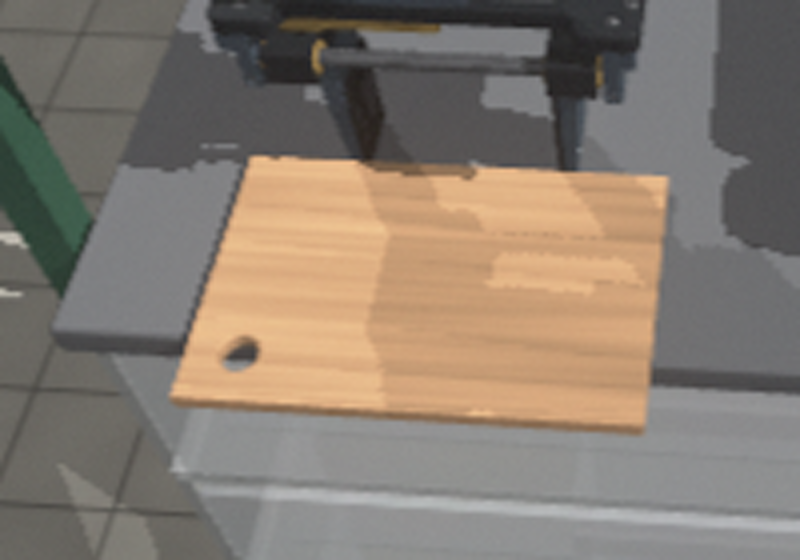

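View pics/top4.png

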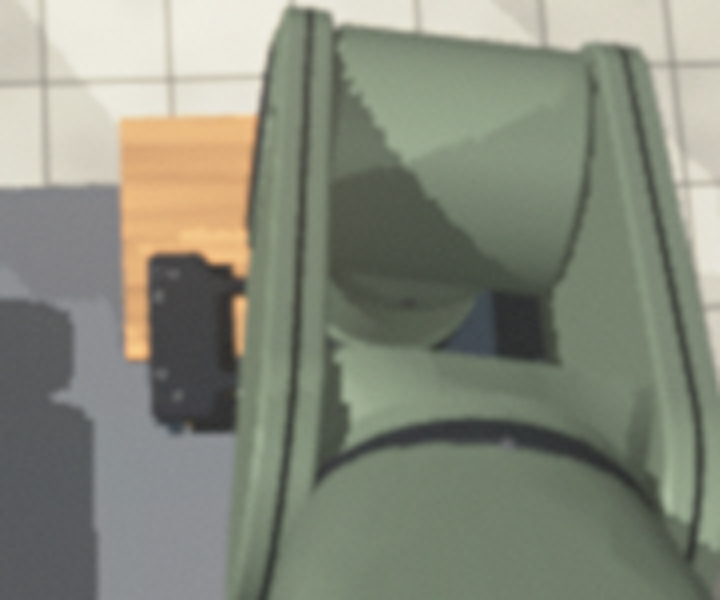

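Run:
```python
from h import *
bo=[("scene","FR",(128.25,259.75)),("scene","FL",(245.75,266.5)),("scene","BL",(252,204.25)),("scene","BR",(147.25,199)),("top","FL",(250.25,119.5)),("top","BL",(251.5,180))]
for o in (bo,bo[:4]):
    b,r=fit(B,o,[600,-100,0],50);print(b.round(3),r.round(1).tolist(), "overhang",b[0]+65-740)
c=np.array([proj("top",fr(740,40.5,50,-.003,[(0,y,0)]))[0] for y in (-10,-40)]);print(c)
print(proj("scene",fr(740,40.5,50,-.003,[(0,-260,0),(0,-30,0)])))
```

```text
[ 7.08132e+02 -9.04800e+01  3.00000e-03] [[-1.0, -0.2], [0.3, -0.4], [-0.4, -0.7], [0.2, -0.2], [-1.1, -0.3], [-0.1, -0.8]] overhang 33.13231706939405
[ 7.08761e+02 -8.99650e+01  2.00000e-03] [[-0.9, 0.1], [0.5, 0.1], [-0.1, -0.3], [0.5, -0.0]] overhang 33.76093741061925
[[239.79788904 135.54988018]
 [254.05071194 135.17569261]]
[[118.15191736 243.39190839]
 [248.23787219 251.05191896]]
```

Request:
servo_tool:
  steps:
    - [-0.2,0,0,0,1]
    - [-0.4,0,0,0,1]
    - [-0.55,0,0,0,1]
    - [-0.65,0,0,0,1]
    - [-0.65,0,0,0,1]
    - [-0.65,0,0,0,1]
    - [0.5,0,0,0,1]
    - [2,0,0,0,1]
    - [4,0,0,0,1]
    - [5,0,-3,0,1]
    - [7,0,-8,0,1]
    - [11,0,-13,0,1]
    - [15,0,-18,0,1]
    - [19,0,-22,0,1]
    - [23,0,-24,0,1]
    - [27,0,-24,0,1]
    - [27,0,-24,0,1]

```text
t: 12.15
ee_pos: [351.2, -86.8, 292.9]
tcp_rot: [0.006, 3.14, -0.001]
wrist_force: [-0.6, 0.7, -0.3]
width: 91.3
```

Run:
```python
from h import *
import cv2
s=ctrl.state();print(s["t"],s["ee_pos"],s["wrist_force"],s["width"])
im=ctrl.read_camera("scene")[:,:,::-1]; cv2.imwrite("pics/scene5f.png",im)
cv2.imwrite("pics/scene5.png",cv2.resize(im[160:300,85:285],None,fx=4,fy=4,interpolation=cv2.INTER_CUBIC))
im=ctrl.read_camera("top")[:,:,::-1]
cv2.imwrite("pics/top5.png",cv2.resize(im[90:240,220:400],None,fx=4,fy=4,interpolation=cv2.INTER_CUBIC))
```

```text
12.15 [351.20343905 -86.83556875 292.88681691] [-0.58558269  0.72410914 -0.3130208 ] 91.33225198648357
```

View pics/scene5.png

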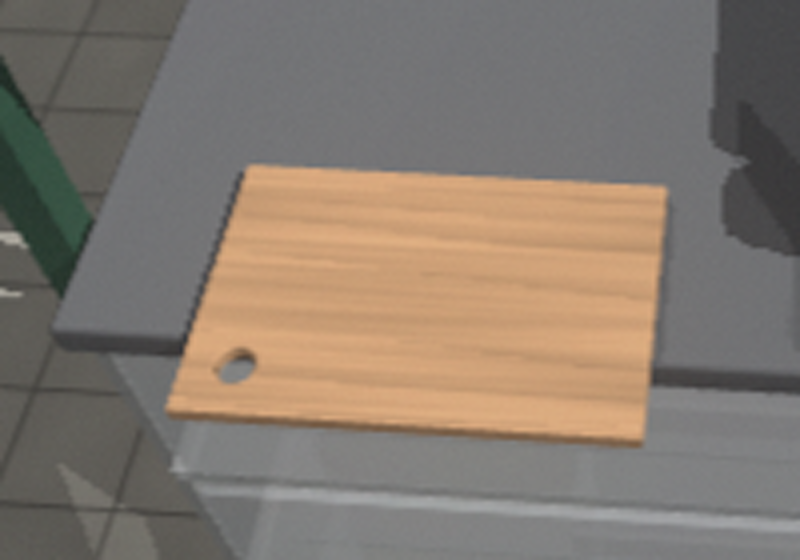

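View pics/top5.png

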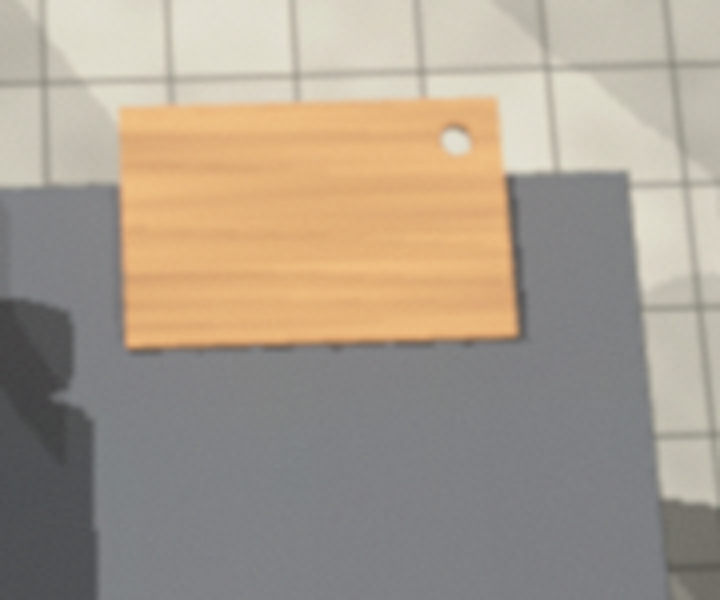

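View pics/scene5f.png

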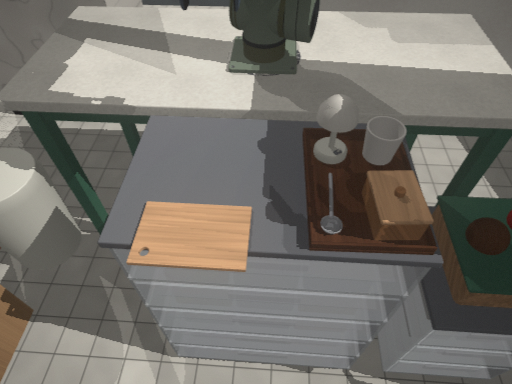

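Run:
```python
from h import *
bo=[("top","FL",(250,116.75)),("top","FR",(344.25,114.25)),("top","BR",(349.75,174.75)),("top","BL",(251.75,177.25)),("scene","FR",(126.75,262.25)),("scene","FL",(245.75,269.25)),("scene","BL",(251.5,206.5)),("scene","BR",(146.5,201.5))]
for o in (bo,bo[:4],bo[4:]):
    b,r=fit(B,o,[600,-100,0],50);print(b.round(3),abs(r).max().round(1),"overhang",b[0]+65-740)
# edge x from observed edge points
for n,uv in (("top",(235,136.5)),("top",(377,133)),("scene",(262.5,252.3)),("scene",(99,242))):
    f=lambda v:proj(n,[v[0],v[1],50])[0]-uv
    print(n,least_squares(f,[740,-80]).x.round(1))
```

```text
[713.052 -90.934   0.   ] 1.0 overhang 38.05159428043737
[ 7.12144e+02 -9.16840e+01 -2.00000e-03] 0.5 overhang 37.14423644930798
[ 7.13953e+02 -9.02390e+01  3.00000e-03] 0.4 overhang 38.95349709417064
top [738.2  40.6]
top [ 736.8 -258.9]
scene [740.8  35.2]
scene [ 738.6 -254.4]
```

Run:
```python
from workcell import ctrl
print(ctrl.sign_off())
```

```text
the job is handed in; nothing more can be done
None
```

The bamboo board now sticks out about 39 mm over the front edge and sits square with it. I pushed it from behind with both open fingertips, 2 mm above the drawer top, then backed the arm off and handed the job in at about 12 s.

- **Overhang:** measured against the edge as each camera sees it, the top view gives 39.5 mm and the scene view 39.3 mm. Against my first fit of the edge, the two views gave 37 and 39 mm, which is within the calibration error.
- **Squareness:** the board is within about 0.006 rad of the edge.
- **Tray and its contents:** they look unmoved in the last scene picture, and the gripper touches nothing. I compared the pictures by eye and did not measure the tray's position.
- **Height of the top:** the camera fits put the drawer top at 45–48 mm, but touching it with the fingertips (8 N) showed about 50 mm, so I used 50 mm.

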